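# Put the red engine to bed in the toy engine shed

## Robot

A 6-joint arm with a two-finger parallel gripper is mounted at the origin on the work surface. World frame = base frame: x ahead of the robot, y to its left, z up, the work surface at z = 0. Lengths are in m, angles in degrees, forces in N, time in s.
With the tool pointing down it reaches from about 0.375 to 0.9 m from the base axis. Payload 3.1 kg.
Tool frame: the origin (TCP) lies where the fingers leave the gripper's body, on its centre line; the fingertips stand 70 mm ahead of it and the grasp point (between the pads) lies 51 mm ahead of it; z points along the fingers, y is the line along which they close (so a half turn about z gives the same grasp; the last joint's range is limited). The gripper opens to 87 mm and grips with 3 to 60 N. Pads are 19 mm wide; open, the fingers measure 117 mm over their backs; the gripper's body (75 mm by 190 mm) begins 51 mm behind the grasp point.
Start: joints at [-84.941, 30.224, 82.088, -0, 67.689, -10.227], TCP at [0.165, -0.603, 0.292] pointing down, gripper open.
Joint ranges: [-176.69, 176.69], [-43.24, 126.21], [12.49, 139.97], [-82, 262], [0, 151.66], [-163.58, 163.58]. Speed limits (degrees/s): [159.86, 159.86, 180, 180, 180, 180].

## Interface

Orientations are given as a 3x3 rotation matrix whose columns are the frame's x, y, z axes.
In Python, from rig import readout, capture, calibration, bot, look_for gives the robot as it stands. The module is installed in compiled form; this text tells all that it offers.
- The arm moves only by the shell command python3 -m pendant 'ROWS'. ROWS is JSON, a list of rows, each a list of 7 numbers: the shift along the tool's x, y, z normalised to -1 to 1, where 1 is 200 mm, then the turn, a rotation vector about the tool's x, y, z normalised to -1 to 1, where 1 is 180 degrees, then the closure, from -1 (fully open) to 1 (shut). In form: [[dx, dy, dz, ax, ay, az, grip], ...]. A call has 1 to 8 rows; each row is the pose to reach, as a shift and turn from the pose commanded when the call began, along the tool's axes at that moment, turning the shorter way round; what a row does not reach only later rows make up. A row lasts 1/10 s, in which the tool goes at most 50 mm and 8.59 degrees, less where a joint would pass 70% of its speed; a pose out of reach is approached as far as the arm can. A call with a number of a shift or a turn outside -1 to 1 is refused whole. A call with a gripper value outside its range is refused whole. The fingers move at their own pace and stop on an object; the grip force is fixed at half the most. Time passes only in rows, so rows that repeat a pose let the fingers close. It gives the time, the measured TCP pose, the force, the opening and the grip force at its end, in the units of the state.
- readout.read_state(): the state, without advancing time (a new reading comes with each control period).
- capture(name): name is "scene" or "top" or "wrist"; returns (picture, depth): 400x640x3 uint8, red, green, blue; 400x640 float32, m along the optical axis (not along the pixel's ray), 0 where there is no reading.
- calibration(name): a dict with "mtx" (3x3 intrinsics, pixels), "T" (4x4, takes a point from camera to world coordinates); the wrist camera has in their place "mount" (4x4, takes a point from camera to tool coordinates, whose origin is the TCP and whose axes are the flange's). Camera axes: x right, y down, z forward; pixel columns grow to the right and rows downward; lengths in m; the calibration is good to about 2 mm. A picture is of the moment at which its call begins: read the wrist's pose just before it. calibration takes no time and is no camera call.
- bot.hand_in(): hands the job in; it is judged then, once.
Trained networks look in the newest picture that a camera, given by its name, has taken for a name from the list of things; names that differ only in an ending like _2 or _b are one class to them, and where a whole thing is asked for, a point or a joint stands for the part that bears it (a point fixed in the world has none). Each returns a list of dicts, best first, with "conf" (0 to 1); they miss things now and then, are a little off and sometimes report something else, mostly with a low value. They report only what shows in the picture. A call takes as long as a camera call. They do not tell look-alikes from the thing itself.
- look_for(thing, camera): "extent" ([left, top, right, bottom] in pixels, round what is visible of it).
The state is a dict: "time_s": time; "joint_positions": joint angles; "qvel": joint speeds; "tau": joint torques, N m; "position": TCP position; "tcp_rot": TCP orientation; "force": force on the tool from outside, world axes, zero at the start; "moment": the same for the moment, N m; "opening": opening from 0.0 (shut) to 1.0 (fully open); "grasp_force": force on a finger pad.
Only numpy, scipy, OpenCV 4.12 (cv2) and the standard library are available. Lean on these libraries where they do the work, as an engineer would, in place of code of your own. Each camera call takes 0.05 s, during which the arm holds its last target. There are 200 camera calls.

## Task

The toy train shed has two bays and one sliding green door that stands half across both. Without lifting the red engine off its track, push it fully into the bay at the end of its own track, then gently slide the door, without slamming it, right across that bay until it is shut against the frame. Leave the blue van and the other toys where they stand.

Things in the scene. Friction and masses are not known exactly. Their poses are not given: they have to be found in the camera images.
- shed: Toy train shed, two bays side by side, black roof. Origin on the table (z 0), mid mouth, at the walls' front edge. +x points inwards, -x out along the tracks, +y to one bay. Walls and partition 10 mm thick, 74 high, x 0 to 130 (back wall's inner face). Roof only over x 45 to 145, top z 87: the first 45 mm of each bay is open above. Red jambs, x -26 to 0, 78 high, inner faces at y +80 and -80.
- bay_plus (a point): Middle of the mouth of the shed's +y bay, at shed (0, +40, 6) mm, on the running surface of its light wooden track. The bay is 70 mm wide. The track lies along shed x from -295 to 130, surface at z 6, kerbs to z 12 with 50 mm clear between them; at its outer end a buffer stop, x -295 to -275, 20 mm high.
- bay_minus (a point): The same for the -y bay and its track: shed (0, -40, 6) mm.
- door (a joint): Green door, 80 mm wide, z 14 to 70, in front of the walls at shed x -20 to -10, no rail above. Value in m: 0 = shut over the +y bay, edge on the +y jamb (door centre at shed y +40 mm); 0.080 = shut over the -y bay (centre at y -40). Starts 0.026 to 0.054, partly blocking both bays. Slides either way with 1.5 N drag, no spring, stays where left.
- door_handle (a point): Middle of the top of the door's yellow upright handle block (moves with the door): shed x -37, z 67 mm. The block, in the middle of the door, is 14 mm wide along the slide, 50 mm high (z 17 to 67) and stands 34 mm out of the door's outer face (shed x -54 to -20). Push on its side.
- red_engine: Loose red toy locomotive, 100 mm long (its x, front towards the shed), 46 wide over the wheels, 59 high, about 0.16 kg. Origin under its middle, at wheel underside, on the track. The wheels do not turn: it slides and stays where left. Starts on either track, outside the shed, its middle 155 to 195 mm out from the mouth.
- red_rear (a point): Middle of the red engine's rear end, 50 mm behind its origin along its -x and 30 mm above the wheel underside. The cab's flat back, 36 mm wide, reaches from 22 to 56 mm above the wheel underside; the black cab roof above it is at 55 to 59 mm.
- blue_van: Loose blue toy van with a grey roof, 100 x 46 x 57 mm, on the other track, likewise outside the shed. Origin under its middle. To be left alone.
- tree: Loose toy tree, 52 mm wide, 78 mm high, origin under its middle. Bystander.
- bus: Loose yellow toy bus, 95 x 42 x 52 mm, origin under its middle. Bystander.
- house: Loose red toy house with a blue roof, 66 x 60 x 68 mm, origin under its middle. Bystander.
There are look-alikes about, which are no part of the job. What is shaped like the red_engine but pink is not meant.

How it is judged:
By the outcome, as a careful person would: the job done as asked, in the order asked, and still so for the second after the job is handed in, with the robot touching nothing.
It also fails if it takes over 61 s, if anything falls off the work surface, if the arm or the gripper's body presses on something with over 40 N, if the wrist force passes 120 N, or if a joint passes its speed limit or range.

## Working session

There is one attempt and no reset: what is moved stays moved. The work goes in short steps, Python scripts to look and compute and a shell command to move; the robot and the scene stay as the last step left them, time stands still between calls to the robot, and variables do not carry over. Pictures are saved under pics/ and viewed, at most 11 in all, crops included, and the job is handed in when it is done.

```bash
mkdir -p pics; cat > h.py <<'E'
import numpy as np, cv2
from rig import readout, capture, calibration, bot, look_for
def cloud(name):
    img,d=capture(name); c=calibration(name); K=c["mtx"]
    if name=="wrist":
        s=readout.read_state(); T=np.eye(4); T[:3,:3]=s["tcp_rot"]; T[:3,3]=s["position"]; T=T@c["mount"]
    else: T=np.array(c["T"])
    v,u=np.mgrid[:400,:640]
    P=np.stack([(u-K[0][2])/K[0][0]*d,(v-K[1][2])/K[1][1]*d,d],-1)@T[:3,:3].T+T[:3,3]
    P[d==0]=np.nan
    return img,d,P
E
python3 - <<'E'
from h import *
for n in("scene","top"):
    img,d,P=cloud(n); cv2.imwrite(f"pics/{n}1.png",img[:,:,::-1]); np.savez(f"{n}1.npz",img=img,P=P)
    for t in("shed","red_engine","blue_van","door","door_handle","tree","bus","house"):
        for r in look_for(t,n)[:3]:
            l,a,b,e=map(int,r["extent"]); m=P[(a+e)//2,(l+b)//2]
            print(n,t,round(r["conf"],2),[l,a,b,e],m.round(3))
s=readout.read_state();print(s["time_s"],s["tcp_rot"],s["opening"])
E
```

```text
scene shed 0.77 [207, 113, 395, 254] [ 0.576 -0.041  0.01 ]
scene shed 0.4 [222, 175, 246, 217] [ 0.743 -0.008  0.055]
scene red_engine 0.88 [168, 228, 225, 278] [0.852 0.077 0.031]
scene red_engine 0.84 [283, 178, 329, 222] [0.642 0.08  0.056]
scene red_engine 0.82 [271, 294, 349, 343] [0.779 0.295 0.036]
scene blue_van 0.74 [325, 167, 370, 212] [0.562 0.096 0.059]
scene door 0.85 [267, 142, 305, 177] [ 0.585 -0.085  0.051]
scene door_handle 0.86 [265, 143, 300, 176] [ 0.589 -0.096  0.047]
scene door_handle 0.62 [204, 113, 395, 253] [ 0.581 -0.042  0.011]
scene tree 0.97 [220, 176, 244, 219] [ 0.747 -0.009  0.054]
scene bus 0.97 [331, 138, 371, 173] [ 0.449 -0.033  0.043]
scene house 0.75 [253, 223, 300, 279] [0.758 0.172 0.055]
scene house 0.16 [208, 111, 393, 254] [ 0.578 -0.042  0.012]
top shed 0.98 [268, 163, 536, 276] [ 0.604 -0.063  0.006]
top red_engine 0.88 [311, 196, 371, 223] [0.615 0.051 0.057]
top red_engine 0.83 [180, 195, 233, 247] [0.598 0.285 0.051]
top red_engine 0.83 [285, 325, 348, 361] [0.392 0.097 0.051]
top blue_van 0.93 [301, 238, 363, 267] [0.541 0.068 0.062]
top door 0.92 [405, 204, 438, 256] [ 0.575 -0.083  0.067]
top door_handle 0.71 [265, 163, 533, 278] [ 0.602 -0.057  0.011]
top door_handle 0.66 [403, 205, 437, 254] [ 0.577 -0.082  0.066]
top tree 0.84 [368, 130, 399, 163] [ 0.722 -0.024  0.075]
top bus 0.64 [401, 206, 436, 253] [ 0.577 -0.078  0.067]
top bus 0.63 [376, 306, 437, 330] [ 0.43  -0.053  0.054]
top house 0.94 [266, 125, 309, 163] [0.73  0.143 0.067]
top house 0.19 [267, 163, 536, 278] [ 0.602 -0.06   0.011]
0.9 [[ 9.64606769e-01  2.63692589e-01 -2.48607642e-05]
 [ 2.63692588e-01 -9.64606769e-01 -1.16777565e-05]
 [-2.70601993e-05  4.70884373e-06 -1.00000000e+00]] 0.9998630506427996
```

View pics/top1.png

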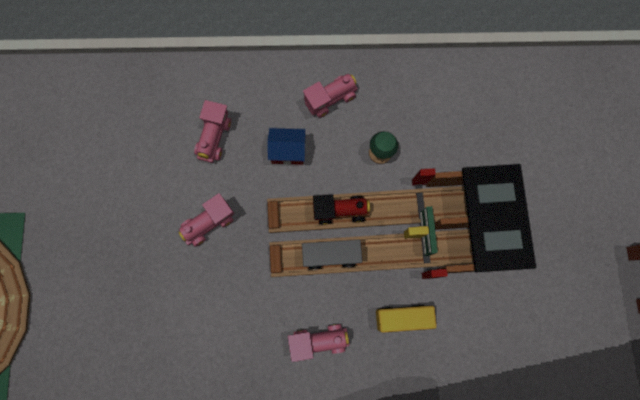

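View pics/scene1.png

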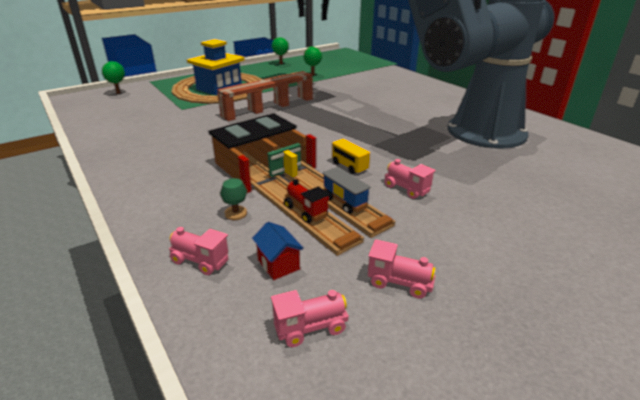

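```bash
cat > m.py <<'E'
from h import *
def run(n,img,P):
    x,y,z=P[...,0],P[...,1],P[...,2]; hsv=cv2.cvtColor(img,cv2.COLOR_RGB2HSV); H,S,V=[hsv[...,i].astype(int) for i in range(3)]
    reg=(x>.44)&(x<.72)&(y>-.34)&(y<.25)
    roof=reg&(z>.078)&(z<.096)&(y<-.08); 
    q=cv2.minAreaRect((P[roof][:,:2]*1000).astype(np.float32)); print(n,"roof",q,np.median(z[roof]))
    B=cv2.boxPoints(q)/1000; e=B[1]-B[0]; f=B[2]-B[1]
    ex=min((e,f),key=np.linalg.norm); ex=ex/np.linalg.norm(ex); ex=ex if ex[1]<0 else -ex
    O=np.array(q[0])/1000-.095*ex; ey=np.array([-ex[1],ex[0]]); print(" O",O.round(4),"ex",ex.round(4))
    sx=(P[...,:2]-O)@ex*1000; sy=(P[...,:2]-O)@ey*1000
    def rep(nm,m):
        if m.sum()<5: return print(nm,"few")
        print(" ",nm,m.sum(),"sx",np.percentile(sx[m],[2,50,98]).round(),"sy",np.percentile(sy[m],[2,50,98]).round(),"z",np.percentile(z[m]*1000,[2,50,98]).round())
    red=((H<8)|(H>172))&(S>170)&(V>50)
    yel=(H>20)&(H<35)&(S>120)&(V>80)
    grn=(H>45)&(H<90)&(S>80)
    tr=reg&(abs(sy)<75)
    rep("red",tr&red&(sx<-70)&(z>.015)); rep("plusobj",tr&(sy>10)&(sx<-70)&(sx>-270)&(z>.025)); rep("cabroof",tr&(sy>10)&(sx<-70)&(sx>-270)&(z>.057))
    rep("minusobj",tr&(sy<-10)&(sx<-70)&(sx>-270)&(z>.025))
    rep("handle",tr&yel&(sx>-70)&(z>.02)); rep("handletop",tr&yel&(sx>-70)&(z>.06));rep("door",tr&grn&(sx>-70)&(z>.02))
    rep("jambs",reg&(abs(sy)>70)&(abs(sy)<110)&red&(sx>-40)&(sx<10)&(z>.03))
    rep("jamb+",reg&(sy>70)&(sy<110)&red&(sx>-40)&(sx<10)&(z>.03)); rep("stops",tr&(sx<-272)&(z>.016))
    return O,ex,ey
E
python3 - <<'E'
from m import *
for n in("top","scene"):
    d=np.load(n+"1.npz"); run(n,d["img"],d["P"])
E
```

```text
top roof ((592.3248901367188, -175.94187927246094), (183.36410522460938, 171.86077880859375), 2.551608085632324) 0.08431397707627508
 O [ 0.5881 -0.081 ] ex [ 0.0445 -0.999 ]
  red 453 sx [-139. -115.  -87.] sy [25. 35. 50.] z [40. 54. 58.]
  plusobj 1279 sx [-176. -134.  -82.] sy [18. 35. 59.] z [26. 56. 68.]
  cabroof 570 sx [-177. -157.  -94.] sy [19. 39. 59.] z [58. 65. 68.]
  minusobj 1471 sx [-199. -151. -103.] sy [-62. -42. -22.] z [28. 63. 66.]
  handle 175 sx [-19.  -3.  13.] sy [-19. -13.  -6.] z [55. 67. 70.]
  handletop 162 sx [-19.  -3.  13.] sy [-19. -13.  -6.] z [62. 67. 71.]
  door 373 sx [ 15.  20. 172.] sy [-65. -10.  72.] z [36. 71. 86.]
  jambs 23 sx [ 8.  9. 10.] sy [-91. -81.  88.] z [69. 75. 81.]
  jamb+ 11 sx [ 8.  8. 10.] sy [81. 85. 89.] z [68. 75. 78.]
  stops 97 sx [-330. -326. -320.] sy [31. 40. 56.] z [17. 58. 61.]
scene roof ((598.7296142578125, -210.1934356689453), (178.33502197265625, 104.38618469238281), 2.813981533050537) 0.08263429087659607
 O [ 0.5941 -0.1153] ex [ 0.0491 -0.9988]
  red 551 sx [-212. -188. -124.] sy [24. 49. 58.] z [30. 47. 62.]
  plusobj 1050 sx [-212. -190. -121.] sy [22. 49. 60.] z [26. 50. 65.]
  cabroof 333 sx [-211. -194. -130.] sy [19. 40. 60.] z [58. 63. 65.]
  minusobj 1220 sx [-234. -199. -139.] sy [-58. -28. -21.] z [26. 55. 63.]
  handle 301 sx [-54. -43. -17.] sy [-44.  -8.  -5.] z [22. 48. 66.]
  handletop 79 sx [-53. -38. -17.] sy [-22. -11.  -5.] z [60. 65. 67.]
  door 284 sx [-20. -17.  -9.] sy [-51.   5.  27.] z [28. 49. 69.]
  jambs 405 sx [-26. -19.  -2.] sy [-88.  82.  92.] z [31. 57. 77.]
  jamb+ 226 sx [-26. -22.  -2.] sy [80. 90. 92.] z [31. 58. 77.]
  stops 446 sx [-362. -286. -274.] sy [-62.  25.  62.] z [16. 18. 58.]
```

```bash
cat > g.py <<'E'
# usage: g.py sx sy tipz(mm): row numbers to go there
import sys
from h import *
O=np.array([.592,-.115]); ex=np.array([.049,-.9988]); ey=-np.array([ex[1],-ex[0]])
s=readout.read_state(); p=np.array(s["position"]); R=np.array(s["tcp_rot"])
print("t",s["time_s"],"sx,sy,tip",((p[:2]-O)@ex*1e3).round(1),((p[:2]-O)@ey*1e3).round(1),((p[2]-.07)*1e3).round(1),"F",np.round(s["force"],2),"op",s["opening"])
if len(sys.argv)>3:
    a,b,c=[float(v)/1e3 for v in sys.argv[1:4]]
    w=np.r_[O+a*ex+b*ey,c+.07]-p
    Rt=np.column_stack([np.r_[-ex,0],np.r_[ey,0],[0,0,-1]]); 
    if np.linalg.det(Rt)<0: Rt[:,0]*=-1
    print("row",(R.T@w/.2).round(3),"rot",(cv2.Rodrigues(R.T@Rt)[0].ravel()/np.pi).round(4))
E
python3 -m pendant '[[0.97,-0.65,0,0,0,-0.38,1],[0.97,-0.65,0,0,0,-0.38,1],[0.97,-0.65,0,0,0,-0.38,1],[0.97,-0.65,0,0,0,-0.38,1],[0.97,-0.65,0,0,0,-0.38,1],[0.97,-0.65,0,0,0,-0.38,1],[0.97,-0.65,0,0,0,-0.38,1],[0.97,-0.65,0,0,0,-0.38,1]]'; python3 g.py -42 45 150
```

```text
time_s: 1.7
position: [0.3182, -0.4259, 0.2925]
tcp_rot: [[0.103, 0.995, 0.0], [0.995, -0.103, -0.001], [-0.0, 0.0, -1.0]]
force: [0.1, -0.5, 0.6]
opening: 0.357
grasp_force: 0.0
t 1.7 sx,sy,tip 297.1 -288.7 222.5 F [ 0.1  -0.48  0.63] op 0.3573002476376985
row [1.929 1.393 0.362] rot [ 0.0001  0.0002 -0.0484]
```

```bash
python3 -m pendant '[[0.96,0.7,0,0,0,0,1],[0.96,0.7,0,0,0,0,1],[0.96,0.7,0,0,0,0,1],[0.96,0.7,0,0,0,0,1],[0.96,0.7,0,0,0,0,1],[0.96,0.7,0,0,0,0,1]]' >/dev/null;  python3 -m pendant '[[0.96,0.7,0,0,0,-0.048,1],[0.96,0.7,0,0,0,-0.048,1],[0.96,0.7,0,0,0,-0.048,1],[0.96,0.7,0,0,0,-0.048,1],[0.96,0.7,0,0,0,-0.048,1],[0.96,0.7,0,0,0,-0.048,1],[0.96,0.7,0,0,0,-0.048,1]]'; python3 g.py -42 45 150
python3 - <<'E'
from h import *
img,d,P=cloud("wrist"); cv2.imwrite("pics/w1.png",img[:,:,::-1]); np.savez("w1.npz",img=img,P=P)
from m import run
run("wrist",img,P)
E
```

```text
time_s: 3.0
position: [0.638, -0.0755, 0.2918]
tcp_rot: [[-0.042, 0.999, -0.001], [0.999, 0.042, -0.001], [-0.001, -0.001, -1.0]]
force: [0.3, 0.2, 0.1]
opening: 0.005
grasp_force: 0.0
t 3.0 sx,sy,tip -37.2 47.9 221.8 F [0.25 0.17 0.07] op 0.005086313224417122
row [ 0.024 -0.014  0.359] rot [-0.0004  0.0002 -0.0022]
wrist roof ((592.9129028320312, -176.89102172851562), (182.79171752929688, 171.2259063720703), 2.8682334423065186) 0.08329584187454148
 O [ 0.5882 -0.082 ] ex [ 0.05   -0.9987]
  red 1042 sx [-138. -116.  -86.] sy [28. 39. 51.] z [49. 54. 57.]
  plusobj 3644 sx [-175. -140.  -80.] sy [20. 40. 60.] z [27. 59. 66.]
  cabroof 1845 sx [-176. -157.  -95.] sy [20. 40. 60.] z [60. 65. 67.]
  minusobj 4574 sx [-191. -150. -102.] sy [-58. -36. -19.] z [28. 63. 65.]
  handle 912 sx [-37. -16.  13.] sy [-18.  -5.  73.] z [ 24.  67. 321.]
  handletop 717 sx [-38. -25.  13.] sy [-18.  17.  74.] z [ 64. 306. 321.]
  door 438 sx [16. 20. 24.] sy [-48. -13.  25.] z [69. 70. 71.]
  jambs 21 sx [ 9. 10. 10.] sy [-87. -83.  89.] z [35. 77. 78.]
  jamb+ 6 sx [ 9. 10. 10.] sy [83. 86. 90.] z [77. 77. 78.]
stops few
```

View pics/w1.png

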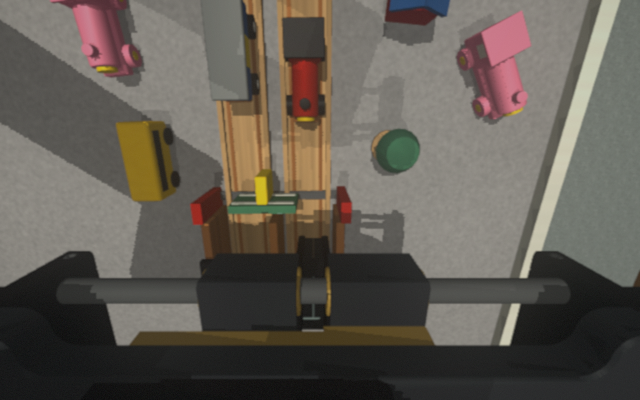

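```bash
sed -i 's/\[.592,-.115\]/[.590,-.117]/' g.py; python3 g.py -42 38 38
```

```text
t 3.05 sx,sy,tip -38.4 49.4 221.9 F [-0.92 -0.66  0.18] op 0.002429050593047529
row [ 0.018 -0.056  0.92 ] rot [-0.0005  0.0001 -0.0027]
```

```bash
python3 -m pendant '[[0.018,-0.056,0.2,0,0,-0.003,1],[0.018,-0.056,0.4,0,0,-0.003,1],[0.018,-0.056,0.6,0,0,-0.003,1],[0.018,-0.056,0.75,0,0,-0.003,1],[0.018,-0.056,0.87,0,0,-0.003,1],[0.018,-0.056,0.92,0,0,-0.003,1],[0.018,-0.056,0.92,0,0,-0.003,1]]'; python3 g.py -42 12 38
```

```text
time_s: 3.75
position: [0.6255, -0.0735, 0.1071]
tcp_rot: [[-0.048, 0.999, -0.003], [0.999, 0.048, 0.001], [0.001, -0.003, -1.0]]
force: [-0.1, -0.0, 0.7]
opening: 0.011
grasp_force: 0.0
t 3.75 sx,sy,tip -41.7 37.5 37.1 F [-0.06 -0.05  0.68] op 0.010586836479044421
row [ 0.001 -0.128 -0.004] rot [-0.001  -0.0003 -0.0003]
```

```bash
python3 -m pendant '[[0,-0.03,0,0,0,0,1],[0,-0.06,0,0,0,0,1],[0,-0.09,0,0,0,0,1],[0,-0.105,0,0,0,0,1],[0,-0.12,0,0,0,0,1],[0,-0.135,0,0,0,0,1],[0,-0.15,0,0,0,0,1],[0,-0.165,0,0,0,0,1]]'; python3 g.py -42 -14 38
```

```text
time_s: 4.55
position: [0.5941, -0.0739, 0.1083]
tcp_rot: [[-0.05, 0.999, 0.001], [0.999, 0.05, -0.0], [-0.0, 0.001, -1.0]]
force: [1.8, 0.2, -0.6]
opening: 0.011
grasp_force: 0.8
t 4.55 sx,sy,tip -42.8 6.2 38.3 F [ 1.78  0.17 -0.58] op 0.011101754132780842
row [-0.004 -0.101  0.001] rot [0.0003 0.0001 0.0003]
```

```bash
python3 -m pendant '[[0,-0.012,0,0,0,0,1],[0,-0.024,0,0,0,0,1],[0,-0.036,0,0,0,0,1],[0,-0.048,0,0,0,0,1],[0,-0.06,0,0,0,0,1],[0,-0.07,0,0,0,0,1],[0,-0.075,0,0,0,0,1]]'; python3 g.py -42 -14 38
python3 - <<'E'
from h import *
img,d,P=cloud("wrist"); cv2.imwrite("pics/w2.png",img[:,:,::-1])
img,d,P=cloud("top"); from m import run; run("top",img,P)
E
```

```text
time_s: 5.25
position: [0.5787, -0.0747, 0.1083]
tcp_rot: [[-0.05, 0.999, -0.0], [0.999, 0.05, -0.0], [-0.0, -0.0, -1.0]]
force: [1.1, 0.3, 0.3]
opening: 0.004
grasp_force: 0.7
t 5.25 sx,sy,tip -42.8 -9.2 38.3 F [1.08 0.28 0.27] op 0.004059368816179962
row [-0.004 -0.024  0.001] rot [-0.      0.      0.0003]
top roof ((674.552978515625, -222.7001953125), (20.48869514465332, 65.83515930175781), 3.217258930206299) 0.08381442824953478
 O [ 0.7694 -0.2174] ex [-0.9984 -0.0561]
red few
plusobj few
cabroof few
minusobj few
handle few
handletop few
door few
jambs few
jamb+ few
stops few
```

View pics/w2.png

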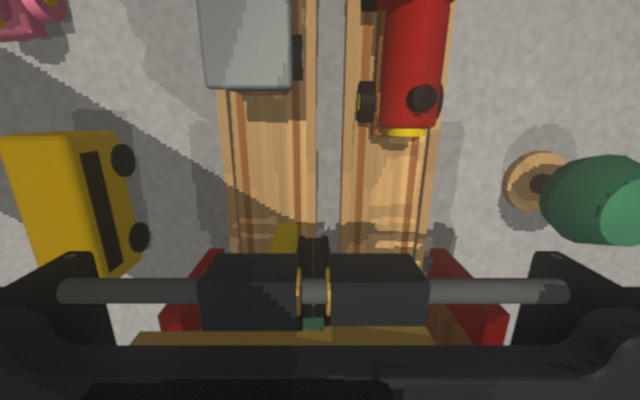

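```bash
python3 -m pendant '[[0,-0.012,0,0,0,0,1],[0,-0.022,0,0,0,0,1],[0,-0.024,0,0,0,0,1],[0,-0.024,0,0,0,0,1],[0,0.05,0,0,0,0,1],[0,0.1,-0.2,0,0,0,1],[0,0.2,-0.4,0,0,0,1],[0,0.25,-0.45,0,0,0,1]]'; python3 g.py -240 40 130
```

```text
time_s: 6.15
position: [0.632, -0.0729, 0.2027]
tcp_rot: [[-0.05, 0.999, 0.008], [0.999, 0.05, -0.003], [-0.003, 0.008, -1.0]]
force: [0.5, -0.4, 0.5]
opening: 0.001
grasp_force: 0.0
t 6.15 sx,sy,tip -42.0 44.1 132.7 F [ 0.55 -0.37  0.5 ] op 0.0013710890507526291
row [ 0.99  -0.019  0.011] rot [0.0024 0.0009 0.0004]
```

```bash
python3 -m pendant '[[0.99,-0.019,0,0,0,0,1],[0.99,-0.019,0,0,0,0,1],[0.99,-0.019,0,0,0,0,1],[0.99,-0.019,0,0,0,0,1],[0.99,-0.019,0,0,0,0,1],[0.99,-0.019,0,0,0,0,1]]'; python3 g.py -240 40 38
python3 - <<'E'
from m import *
img,d,P=cloud("scene"); run("scene",img,P); cv2.imwrite("pics/s2.png",img[:,:,::-1])
img,d,P=cloud("wrist"); cv2.imwrite("pics/w3.png",img[:,:,::-1])
E
```

```text
time_s: 6.75
position: [0.6142, 0.1265, 0.1979]
tcp_rot: [[-0.053, 0.999, -0.002], [0.999, 0.053, -0.001], [-0.001, -0.002, -1.0]]
force: [0.2, -1.5, 0.2]
opening: 0.006
grasp_force: 0.0
t 6.75 sx,sy,tip -242.0 36.2 127.9 F [ 0.24 -1.47  0.2 ] op 0.005566669912056694
row [-0.01  0.02  0.45] rot [-0.0005  0.0002  0.0014]
scene roof ((598.5906372070312, -186.05975341796875), (178.1709747314453, 152.11074829101562), 2.210719347000122) 0.08267076747111105
 O [ 0.5949 -0.0911] ex [ 0.0386 -0.9993]
  red 551 sx [-188. -166. -101.] sy [20. 45. 54.] z [29. 46. 61.]
  plusobj 7976 sx [-254. -235. -113.] sy [14. 45. 66.] z [ 31. 280. 391.]
  cabroof 7271 sx [-254. -238. -168.] sy [13. 45. 66.] z [ 63. 298. 392.]
  minusobj 2105 sx [-252. -209. -120.] sy [-63. -36. -12.] z [ 27.  62. 295.]
  handle 228 sx [-29. -21.   2.] sy [-42. -30. -28.] z [21. 42. 64.]
  handletop 21 sx [-28. -16.  -0.] sy [-33. -30. -28.] z [60. 62. 65.]
  door 184 sx [ 4.  6. 13.] sy [-28. -10.   4.] z [28. 44. 69.]
  jambs 228 sx [-3.  1.  9.] sy [-91.  83.  90.] z [31. 53. 77.]
  jamb+ 157 sx [-3. -0.  9.] sy [78. 86. 90.] z [31. 57. 77.]
  stops 80 sx [-340. -333. -272.] sy [20. 37. 51.] z [ 56.  58. 398.]
```

View pics/s2.png

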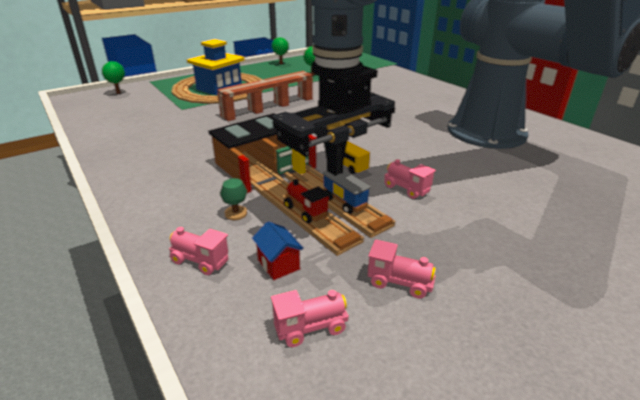

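```bash
python3 -m pendant '[[-0.01,0.02,0.12,0,0,0,1],[-0.01,0.02,0.24,0,0,0,1],[-0.01,0.02,0.35,0,0,0,1],[-0.01,0.02,0.42,0,0,0,1],[-0.01,0.02,0.45,0,0,0,1],[-0.01,0.02,0.45,0,0,0,1]]'; python3 g.py -100 40 38;python3 - <<'E'
from h import *
img,d,P=cloud("wrist"); cv2.imwrite("pics/w4.png",img[:,:,::-1])
E
```

```text
time_s: 7.45
position: [0.6191, 0.1226, 0.1076]
tcp_rot: [[-0.049, 0.999, -0.001], [0.999, 0.049, -0.0], [-0.0, -0.001, -1.0]]
force: [0.5, -0.6, 0.9]
opening: 0.004
grasp_force: 0.0
t 7.45 sx,sy,tip -237.9 40.8 37.6 F [ 0.51 -0.61  0.91] op 0.0038596824817564977
row [-0.689 -0.004 -0.002] rot [-0.0005  0.     -0.0001]
```

View pics/w4.png

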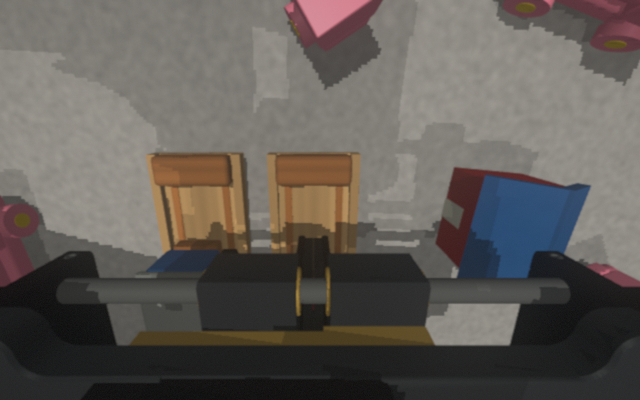

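```bash
python3 -m pendant '[[-0.03,-0.004,0,0,0,0,1],[-0.06,-0.004,0,0,0,0,1],[-0.09,-0.004,0,0,0,0,1],[-0.12,-0.004,0,0,0,0,1],[-0.15,-0.004,0,0,0,0,1],[-0.18,-0.004,0,0,0,0,1],[-0.21,-0.004,0,0,0,0,1],[-0.24,-0.004,0,0,0,0,1]]'; python3 g.py -100 40 38
```

```text
time_s: 8.3
position: [0.6208, 0.0752, 0.1083]
tcp_rot: [[-0.05, 0.999, -0.0], [0.999, 0.05, 0.0], [0.0, -0.0, -1.0]]
force: [-0.3, 2.1, 2.8]
opening: 0.004
grasp_force: 1.5
t 8.3 sx,sy,tip -190.5 40.2 38.3 F [-0.29  2.1   2.76] op 0.004034475401983258
row [-0.452 -0.002  0.001] rot [-0.     -0.      0.0003]
```

```bash
python3 -m pendant '[[-0.03,0,0,0,0,0,1],[-0.06,0,0,0,0,0,1],[-0.1,0,0,0,0,0,1],[-0.14,0,0,0,0,0,1],[-0.18,0,0,0,0,0,1],[-0.22,0,0,0,0,0,1],[-0.26,0,0,0,0,0,1],[-0.3,0,0,0,0,0,1]]'; python3 g.py -2 40 38
```

```text
time_s: 9.1
position: [0.6238, 0.0149, 0.1082]
tcp_rot: [[-0.05, 0.999, -0.0], [0.999, 0.05, -0.0], [-0.0, -0.0, -1.0]]
force: [-0.2, 3.1, 2.2]
opening: 0.008
grasp_force: 1.3
t 9.1 sx,sy,tip -130.1 40.2 38.2 F [-0.17  3.13  2.22] op 0.007948548313243783
row [-0.64  -0.002  0.001] rot [-0.0001  0.      0.0003]
```

```bash
python3 - <<'E'
from h import *
img,d,P=cloud("scene"); e=look_for("red_engine","scene"); print([(r["conf"],r["extent"]) for r in e])
cv2.imwrite("pics/s3.png",cv2.resize(img[110:260,190:390,::-1],None,fx=4,fy=4,interpolation=cv2.INTER_CUBIC))
hsv=cv2.cvtColor(img,cv2.COLOR_RGB2HSV)
E
```

```text
[(0.94, [272.3, 291.6, 348.1, 348.3]), (0.86, [257.5, 164.5, 293.2, 197.8]), (0.79, [384.7, 162.6, 431.8, 198.0]), (0.61, [168.7, 226.4, 224.9, 277.6]), (0.56, [365.2, 238.9, 435.4, 300.4])]
```

View pics/s3.png

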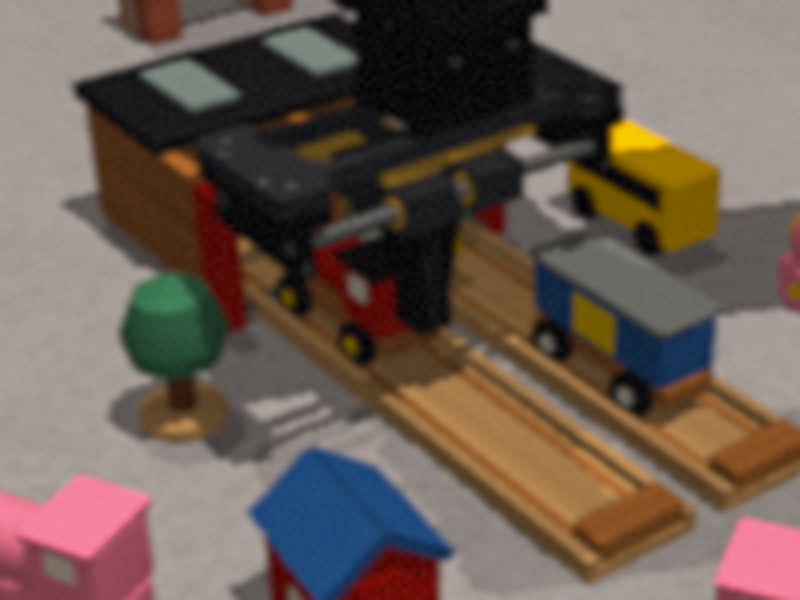

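```bash
python3 -m pendant '[[0.03,0,0,0,0,0,1],[0.03,0,0.035,0,0,0,1],[0.03,0,0.035,0,0,0,1],[0,0,0.035,0,0,0,1],[-0.025,0,0.035,0,0,0,1],[-0.05,0,0.035,0,0,0,1],[-0.08,0,0.035,0,0,0,1],[-0.11,0,0.035,0,0,0,1]]'; python3 g.py 2 40 31
```

```text
time_s: 10.0
position: [0.625, -0.0069, 0.1013]
tcp_rot: [[-0.05, 0.999, -0.0], [0.999, 0.05, 0.0], [0.0, -0.0, -1.0]]
force: [-0.2, 1.1, 0.1]
opening: 0.005
grasp_force: 0.5
t 10.0 sx,sy,tip -108.3 40.3 31.3 F [-0.18  1.13  0.11] op 0.00525652016891539
row [-0.551 -0.002  0.001] rot [-0.     -0.      0.0002]
```

```bash
python3 -m pendant '[[-0.03,0,0,0,0,0,1],[-0.06,0,0,0,0,0,1],[-0.09,0,0,0,0,0,1],[-0.12,0,0,0,0,0,1],[-0.15,0,0,0,0,0,1],[-0.18,0,0,0,0,0,1],[-0.21,0,0,0,0,0,1],[-0.24,0,0,0,0,0,1]]'; python3 g.py 2 40 31
```

```text
time_s: 10.8
position: [0.6274, -0.0547, 0.1012]
tcp_rot: [[-0.05, 0.999, -0.0], [0.999, 0.05, 0.0], [0.0, -0.0, -1.0]]
force: [-0.8, 0.7, -0.5]
opening: 0.003
grasp_force: 0.5
t 10.8 sx,sy,tip -60.4 40.4 31.2 F [-0.81  0.69 -0.46] op 0.0033663608792750795
row [-0.312 -0.002  0.001] rot [-0.     -0.      0.0003]
```

```bash
python3 -m pendant '[[-0.03,0,0,0,0,0,1],[-0.06,0,0,0,0,0,1],[-0.09,0,0,0,0,0,1],[-0.12,0,0,0,0,0,1],[-0.15,0,0,0,0,0,1],[-0.18,0,0,0,0,0,1],[-0.21,0,0,0,0,0,1],[-0.24,0,0,0,0,0,1]]'; python3 g.py 2 40 31
```

```text
time_s: 11.6
position: [0.6298, -0.1027, 0.1012]
tcp_rot: [[-0.05, 0.999, -0.0], [0.999, 0.05, 0.0], [0.0, -0.0, -1.0]]
force: [0.5, 1.9, -1.0]
opening: 0.008
grasp_force: 0.5
t 11.6 sx,sy,tip -12.3 40.4 31.2 F [ 0.53  1.87 -0.97] op 0.008216387134489137
row [-0.072 -0.002  0.001] rot [-0.     -0.      0.0003]
```

```bash
python3 -m pendant '[[-0.025,0,0,0,0,0,1],[-0.05,0,0,0,0,0,1],[-0.07,0,0,0,0,0,1],[-0.085,0,0,0,0,0,1],[-0.085,0,0,0,0,0,1]]'; python3 -m pendant '[[0.1,0,0,0,0,0,1],[0.3,0,0,0,0,0,1],[0.5,0,0,0,0,0,1],[0.7,0,-0.2,0,0,0,1],[0.9,0,-0.4,0,0,0,1],[0.9,0,-0.6,0,0,0,1],[0.9,0,-0.8,0,0,0,1]]'; python3 g.py -42 -75 90; python3 - <<'E'
from h import *
img,d,P=cloud("wrist"); cv2.imwrite("pics/w5.png",img[:,:,::-1])
img,d,P=cloud("top"); cv2.imwrite("pics/t5.png",cv2.resize(img[150:300,250:550,::-1],None,fx=2.6,fy=2.6)); np.savez("top5.npz",img=img,P=P)
E
```

```text
time_s: 12.1
position: [0.6308, -0.1198, 0.1013]
tcp_rot: [[-0.05, 0.999, 0.0], [0.999, 0.05, -0.001], [-0.001, 0.0, -1.0]]
force: [-0.2, -0.9, 0.0]
opening: 0.005
grasp_force: 0.0
time_s: 12.8
position: [0.6208, 0.0646, 0.2635]
tcp_rot: [[-0.054, 0.999, 0.001], [0.999, 0.054, 0.001], [0.001, 0.001, -1.0]]
force: [1.3, 0.2, 0.3]
opening: 0.006
grasp_force: 0.0
t 12.8 sx,sy,tip -179.9 39.7 193.5 F [1.26 0.17 0.35] op 0.005668816731555965
row [-0.686 -0.577  0.517] rot [ 0.0003 -0.0002  0.0017]
```

View pics/t5.png

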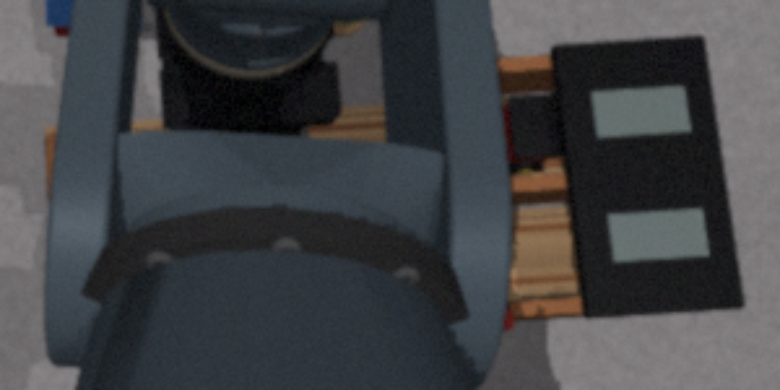

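```bash
python3 - <<'E'
from h import *
d=np.load("top5.npz");P=d["P"]; O=np.array([.590,-.117]); ex=np.array([.049,-.9988]); ey=np.array([.9988,.049])
sx=(P[...,:2]-O)@ex*1e3; sy=(P[...,:2]-O)@ey*1e3; z=P[...,2]*1e3
for n,m in dict(cab=(sy>20)&(sy<60)&(abs(z-64)<5)&(sx>-30)&(sx<70),roof=(abs(z-85)<6)&(sx>30)&(sx<170)&(abs(sy)<100),part=(abs(sy)<4)&(abs(z-74)<5)&(sx<44)&(sx>-30),rear=(sy>20)&(sy<60)&(z>25)&(z<56)&(sx>-30)&(sx<70)).items():
    print(n,m.sum(),np.percentile(sx[m],[1,50,99]).round(1) if m.any() else "",np.percentile(sy[m],[1,50,99]).round(1) if m.any() else "")
E
```

```text
cab 435 [15.2 30.7 46.7] [20.3 40.  59.3]
roof 6371 [ 43.8  92.1 141.8] [-87.1  -2.6  87.1]
part 104 [ 9.3 26.8 43.7] [-3.8 -0.1  3.9]
rear 61 [14.9 21.6 47.2] [20.  21.9 53.4]
```

```bash
python3 -m pendant '[[-0.686,-0.577,0,0,0,0,1],[-0.686,-0.577,0,0,0,0,1],[-0.686,-0.577,0,0,0,0,1],[-0.686,-0.577,0,0,0,0,1],[-0.686,-0.577,0.15,0,0,0.001,1],[-0.686,-0.577,0.3,0,0,0.001,1],[-0.686,-0.577,0.4,0,0,0.001,1],[-0.686,-0.577,0.4,0,0,0.001,1]]'; python3 g.py -42 -75 38; python3 - <<'E'
from h import *
img,d,P=cloud("wrist"); cv2.imwrite("pics/w6.png",img[:,:,::-1])
E
```

```text
time_s: 13.7
position: [0.5108, -0.0808, 0.1784]
tcp_rot: [[-0.047, 0.999, -0.007], [0.999, 0.047, 0.003], [0.003, -0.007, -1.0]]
force: [-0.9, -1.0, 0.6]
opening: 0.004
grasp_force: 0.0
t 13.7 sx,sy,tip -40.0 -77.3 108.4 F [-0.88 -1.05  0.55] op 0.00435424732715502
row [0.009 0.014 0.352] rot [-0.0022 -0.001  -0.0007]
```

View pics/w6.png

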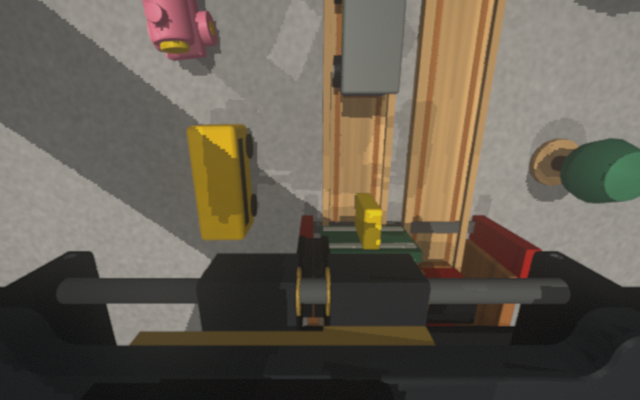

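```bash
python3 -m pendant '[[0.009,0.014,0.15,0,0,0,1],[0.009,0.014,0.28,0,0,0,1],[0.009,0.014,0.34,0,0,0,1],[0.009,0.014,0.352,0,0,0,1],[0.009,0.04,0.352,0,0,0,1],[0.009,0.06,0.352,0,0,0,1],[0.009,0.075,0.352,0,0,0,1],[0.009,0.09,0.352,0,0,0,1]]'; python3 g.py -42 -60 38
```

```text
time_s: 14.55
position: [0.532, -0.0797, 0.1117]
tcp_rot: [[-0.047, 0.999, 0.002], [0.999, 0.047, -0.001], [-0.001, 0.002, -1.0]]
force: [0.2, -0.3, -0.2]
opening: 0.006
grasp_force: 0.0
t 14.55 sx,sy,tip -40.1 -56.1 41.7 F [ 0.22 -0.26 -0.24] op 0.005969562040567721
row [ 0.009 -0.02   0.019] rot [ 0.0006  0.0002 -0.0007]
```

```bash
python3 -m pendant '[[0,0.015,0,0,0,0,1],[0,0.03,0,0,0,0,1],[0,0.045,0,0,0,0,1],[0,0.06,0,0,0,0,1],[0,0.075,0,0,0,0,1],[0,0.09,0,0,0,0,1],[0,0.105,0,0,0,0,1],[0,0.12,0,0,0,0,1]]'; python3 g.py -42 18 38
```

```text
time_s: 15.35
position: [0.5552, -0.0783, 0.1109]
tcp_rot: [[-0.047, 0.999, -0.0], [0.999, 0.047, 0.0], [0.0, -0.0, -1.0]]
force: [-0.7, -0.1, 1.4]
opening: 0.002
grasp_force: 1.0
t 15.35 sx,sy,tip -40.3 -32.8 40.9 F [-0.71 -0.08  1.42] op 0.002340842648482499
row [0.009 0.254 0.014] rot [-0.0001 -0.0001 -0.0007]
```

```bash
python3 -m pendant '[[0,0.015,0,0,0,0,1],[0,0.03,0,0,0,0,1],[0,0.045,0,0,0,0,1],[0,0.06,0,0,0,0,1],[0,0.075,0,0,0,0,1],[0,0.09,0,0,0,0,1],[0,0.105,0,0,0,0,1],[0,0.12,0,0,0,0,1]]'; python3 g.py -42 18 38
```

```text
time_s: 16.15
position: [0.5792, -0.0772, 0.1108]
tcp_rot: [[-0.047, 0.999, -0.0], [0.999, 0.047, 0.0], [0.0, -0.0, -1.0]]
force: [-1.8, 1.2, 2.8]
opening: 0.005
grasp_force: 1.0
t 16.15 sx,sy,tip -40.3 -8.8 40.8 F [-1.79  1.17  2.8 ] op 0.004932878990995201
row [0.009 0.134 0.014] rot [-0.0001 -0.0001 -0.0007]
```

```bash
python3 -m pendant '[[0,0.012,0,0,0,0,1],[0,0.024,0,0,0,0,1],[0,0.036,0,0,0,0,1],[0,0.048,0,0,0,0,1],[0,0.06,0,0,0,0,1],[0,0.072,0,0,0,0,1],[0,0.084,0,0,0,0,1],[0,0.09,0,0,0,0,1]]'; python3 g.py -42 18 38
```

```text
time_s: 16.95
position: [0.5973, -0.0764, 0.1108]
tcp_rot: [[-0.047, 0.999, -0.0], [0.999, 0.047, 0.0], [0.0, -0.0, -1.0]]
force: [-2.0, 0.5, 1.4]
opening: 0.006
grasp_force: 0.9
t 16.95 sx,sy,tip -40.2 9.2 40.8 F [-2.    0.55  1.35] op 0.006044262024327906
row [0.009 0.044 0.014] rot [-0.     -0.     -0.0007]
```

```bash
python3 -m pendant '[[0,0.005,0,0,0,0,1],[0,0.01,0,0,0,0,1],[0,0.015,0,0,0,0,1],[0,0.02,0,0,0,0,1],[0,0.025,0,0,0,0,1],[0,0.03,0,0,0,0,1]]'; python3 g.py -42 18 38
```

```text
time_s: 17.55
position: [0.603, -0.0761, 0.1108]
tcp_rot: [[-0.047, 0.999, -0.0], [0.999, 0.047, 0.0], [0.0, -0.0, -1.0]]
force: [-0.8, 1.3, 0.6]
opening: 0.006
grasp_force: 0.8
t 17.55 sx,sy,tip -40.2 15.0 40.8 F [-0.79  1.34  0.57] op 0.005546671949195081
row [0.009 0.015 0.014] rot [-0.0001 -0.     -0.0007]
```

```bash
python3 -m pendant '[[0,0.004,0,0,0,0,1],[0,0.008,0,0,0,0,1]]' | grep -E "force|pos"; python3 -m pendant '[[0,0.004,0,0,0,0,1],[0,0.008,0,0,0,0,1]]'| grep -E "force|pos"
```

```text
position: [0.6046, -0.0761, 0.1108]
force: [-2.9, 2.1, 0.8]
grasp_force: 0.8
position: [0.6062, -0.076, 0.1108]
force: [-1.1, 0.6, 0.5]
grasp_force: 0.8
```

```bash
python3 -m pendant '[[0,0.004,0,0,0,0,1],[0,0.008,0,0,0,0,1]]' | grep -E "force|pos"
```

```text
position: [0.6078, -0.0759, 0.1108]
force: [-1.6, 2.3, -0.5]
grasp_force: 0.8
```

```bash
python3 -m pendant '[[0,0.003,0,0,0,0,1],[0,0.006,0,0,0,0,1]]' | grep -E "force|pos"; python3 g.py
```

```text
position: [0.609, -0.0759, 0.1108]
force: [-0.2, 0.9, 0.7]
grasp_force: 0.8
t 18.35 sx,sy,tip -40.1 21.0 40.8 F [-0.19  0.9   0.7 ] op 0.007103778029655372
```

```bash
python3 -m pendant '[[0,0.004,0,0,0,0,1],[0,0.008,0,0,0,0,1]]' | grep -E "force|pos"
```

```text
position: [0.6107, -0.0758, 0.1108]
force: [-2.3, 1.0, -0.9]
grasp_force: 0.8
```

```bash
python3 -m pendant '[[0,0.004,0,0,0,0,1],[0,0.008,0,0,0,0,1]]' | grep -E "force|pos"; python3 - <<'E'
from h import *
img,d,P=cloud("wrist"); cv2.imwrite("pics/w7.png",img[:,:,::-1])
img,d,P=cloud("scene"); cv2.imwrite("pics/s7.png",cv2.resize(img[110:260,190:390,::-1],None,fx=4,fy=4,interpolation=cv2.INTER_CUBIC)); np.savez("s7.npz",img=img,P=P)
from m import run
run("s",img,P)
E
```

```text
position: [0.6122, -0.0757, 0.1108]
force: [-2.4, 1.3, 0.2]
grasp_force: 1.3
s roof ((598.5957641601562, -173.50436401367188), (174.6200714111328, 179.60887145996094), 5.580615520477295) 0.08231660341438202
 O [ 0.6931 -0.1643] ex [-0.9953 -0.0972]
red few
plusobj few
cabroof few
minusobj few
handle few
handletop few
  door 144 sx [20. 34. 63.] sy [-75. -73. -68.] z [28. 47. 70.]
  jambs 115 sx [1. 4. 9.] sy [-81. -78. -70.] z [32. 56. 77.]
jamb+ few
stops few
```

View pics/s7.png

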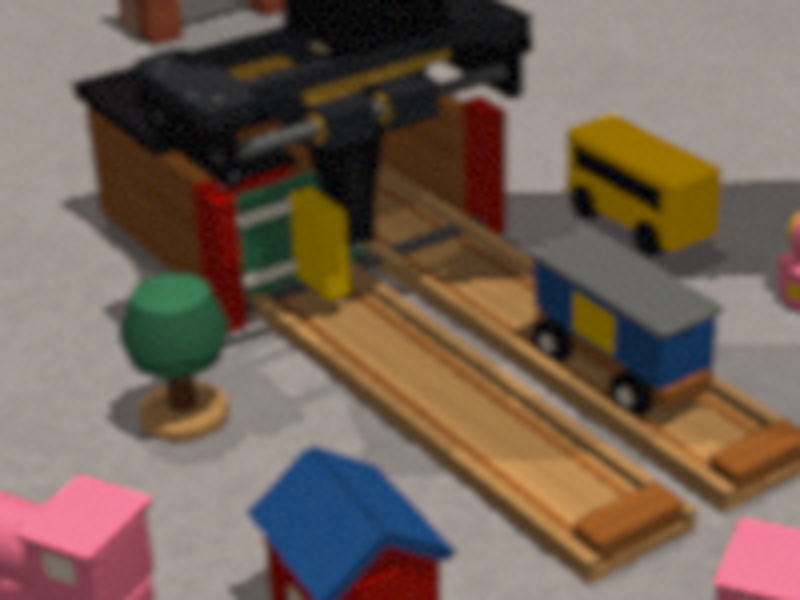

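```bash
python3 -m pendant '[[0,0.003,0,0,0,0,1],[0,0.006,0,0,0,0,1],[0,0.006,0,0,0,0,1]]' | grep -E "force|pos"
```

```text
position: [0.6125, -0.0756, 0.1108]
force: [-4.7, 1.0, 1.4]
grasp_force: 2.7
```

```bash
python3 -m pendant '[[0,0.003,0,0,0,0,1],[0,0.006,0,0,0,0,1],[0,0.006,0,0,0,0,1]]' | grep -E "force|pos"
```

```text
position: [0.6127, -0.0756, 0.1107]
force: [-8.2, -0.4, 4.1]
grasp_force: 4.0
```

```bash
python3 -m pendant '[[0,-0.02,0,0,0,0,1],[0,-0.06,0,0,0,0,1],[0,-0.12,0,0,0,0,1],[0,-0.15,-0.1,0,0,0,1],[0.1,-0.15,-0.3,0,0,0,1],[0.3,-0.15,-0.5,0,0,0,1],[0.5,-0.15,-0.7,0,0,0,1],[0.5,-0.15,-0.7,0,0,0,1]]'; python3 -m pendant '[[0.6,-0.9,0,0,0,0,1],[0.6,-0.9,0,0,0,0,1],[0.6,-0.9,0,0,0,0,1],[0.6,-0.9,0,0,0,0,1],[0.6,-0.9,0,0,0,0,1],[0.6,-0.9,0,0,0,0,1]]' >/dev/null; python3 - <<'E'
from h import *
img,d,P=cloud("scene"); cv2.imwrite("pics/s8.png",cv2.resize(img[90:290,160:400,::-1],None,fx=3,fy=3,interpolation=cv2.INTER_CUBIC))
hsv=cv2.cvtColor(img,cv2.COLOR_RGB2HSV)
O=np.array([.590,-.117]); ex=np.array([.049,-.9988]); ey=np.array([.9988,.049])
sx=(P[...,:2]-O)@ex*1e3; sy=(P[...,:2]-O)@ey*1e3; z=P[...,2]*1e3
H,S=hsv[...,0].astype(int),hsv[...,1]
for n,m in dict(handle=(H>20)&(H<35)&(S>120)&(abs(sx+37)<25)&(z>60)&(abs(sy)<90),door=(H>45)&(H<90)&(S>80)&(abs(sx+18)<12)&(z>20)&(abs(sy)<90),
 jamb=((H<8)|(H>172))&(S>150)&(sx<-15)&(sx>-40)&(sy>60)&(sy<110)&(z>30)).items(): print(n,m.sum(),np.percentile(sy[m],[1,50,99]).round(1) if m.any() else "")
E
```

```text
time_s: 20.25
position: [0.582, 0.0254, 0.2553]
tcp_rot: [[-0.05, 0.999, 0.01], [0.999, 0.05, -0.0], [-0.001, 0.01, -1.0]]
force: [0.9, -0.3, -0.5]
opening: 0.003
grasp_force: 0.0
handle 84 [32.3 44.6 50.8]
door 228 [ 5.9 55.5 76.1]
jamb 169 [83.1 91.6 96.1]
```

View pics/s8.png

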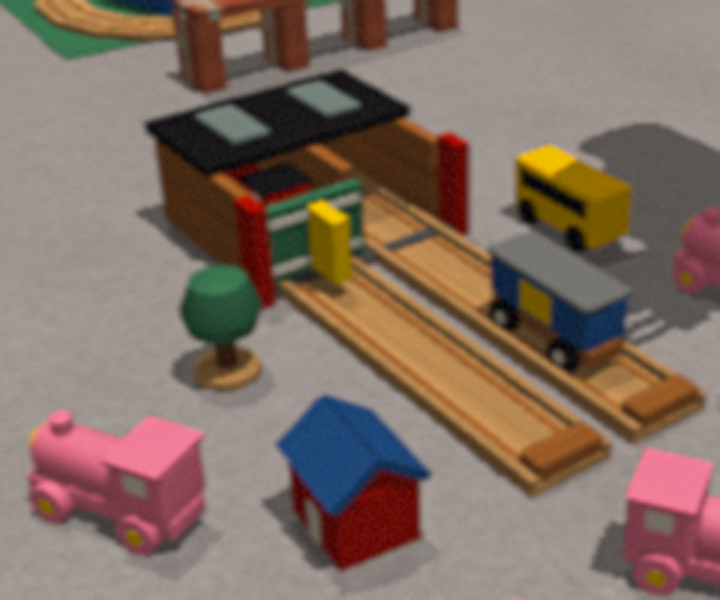

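The door's edge meets the red jamb at about (270,265), the engine's cab roof is inside the bay at (280,180), and the van and other toys have not moved.

```bash
python3 -c "
from rig import bot; print(bot.hand_in())"
```

```text
the job is handed in; nothing more can be done
None
```

The red engine is in the bay at the end of its own track, its rear about 15 mm inside the mouth, with the green door shut gently against that bay's jamb and the van and other toys left in place; partway along the push I lowered the fingers because the forces suggested the engine's rear might be lifting slightly. The job was handed in at about 21 s, and no verdict came back.

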